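# Stand the weight over the hidden bearer

## Robot

A 6-joint arm with a two-finger parallel gripper is mounted at the origin on a cart in front of the work surface, level with it; the furniture and walls round the work are solid. World frame = base frame: x ahead of the robot, y to its left, z up, the work surface at z = 0. Lengths are in mm, angles in degrees, forces in N, time in s.
With the tool pointing down it reaches from about 350 to 850 mm from the base axis. Payload 8.1 kg.
Tool frame: the origin (TCP) lies at the very end of the fingers, on their centre line; the grasp point (between the pads) lies 19 mm behind it; z points along the fingers, y is the line along which they close (so a half turn about z gives the same grasp; the last joint's range is limited). The gripper opens to 85 mm and grips with 20 to 120 N. Pads are 22 mm wide; open, the fingers measure 114 mm over their backs; the gripper's body (76 mm by 85 mm) begins 54 mm behind the grasp point. The pads swing forward as they close: fully open they stand 13 mm farther back than shut.
Start: joints at [-76.627, 7.471, 85.268, -0, 87.261, -4.893], TCP at [188.076, -569.765, 231.292] pointing down, gripper open.
Joint ranges: [-169.43, 169.43], [-51.17, 129.36], [1.28, 143.12], [-76.62, 256.62], [0, 156.53], [-152.29, 152.29]. Speed limits (degrees/s): [136.94, 136.94, 159.86, 180, 180, 180].

## Interface

Orientations are given as [roll, pitch, yaw] about the fixed x, y, z axes, in that order (R = Rz(yaw) Ry(pitch) Rx(roll)).
In Python, from bench import * gives the robot as it stands.
- The arm moves only by the tool play_rows, never from a script. Its argument "increments" is a list of rows, each a list of 3 entries, a list of its own where there are three numbers: the gripper's target within -1 to 1 (fully open at 1, half-way at 0, shut at -1), then the shift along the tool's x, y, z in mm, then the turn about the tool's z in rad. A call has 1 to 12 rows; each row shifts and turns the commanded pose from where the row before left it, along the tool's axes as they then stand; what a row does not reach is not made up. A row lasts 1/12 s, in which the tool goes at most 41.7 mm and 7.16 degrees, less where a joint would pass 70% of its speed; a pose out of reach is approached as far as the arm can. A call is refused whole if a number of a shift passes 41.7 or a number of a turn 0.125, either way. A call with a gripper value outside its range is refused whole. The fingers move at their own pace and stop on an object; "force" is the grip in N (left out, the last holds). Time passes only in rows, so rows that do not move let the fingers close. It gives the time, the measured TCP pose, the force, the opening and the grip force at its end, in the units of the state.
- sense(): the state, without advancing time (a new reading comes with each control period).
- snapshot(name): name is "scene" or "top" or "wrist"; returns a dict with "color" (480x640x3 uint8, red, green, blue), "intrinsics" (3x3 intrinsics, pixels), "world_from_camera" (4x4, takes a point from camera to world coordinates). Camera axes: x right, y down, z forward; pixel columns grow to the right and rows downward; lengths in mm; the calibration is good to about 2 mm. A picture is of the moment at which its call begins. There is no depth.
- hand_in(): hands the job in; it is judged then, once.
Trained networks look in a picture, given as the dict that the camera call returned (one of the last four; its "shot" number tells which), for a name from the list of things; names that differ only in an ending like _2 or _b are one class to them, and where a whole thing is asked for, a point or a joint stands for the part that bears it (a point fixed in the world has none). Each returns a list of dicts, best first, with "p" (0 to 1); they miss things now and then, are a little off and sometimes report something else, mostly with a low value. They report only what shows in the picture. A call takes as long as a camera call. They do not tell look-alikes from the thing itself.
- find_in(query, picture): "xyz" ([x, y, z] in mm, in the coordinates of the camera as it stood for that picture, good to about 4 mm: the middle of the surface that is visible of it).
- regions_of(query, picture): "mask" (480x640 bool, what is visible of it).
- pinpoint(query, picture): "xyz" ([x, y, z] in mm, in the coordinates of the camera as it stood for that picture, good to about 4 mm: a listed point, or the origin of a listed thing).
The state is a dict: "time": time; "joint_pos": joint angles; "qd": joint speeds; "joint_efforts": joint torques, N m; "tool_pos": TCP position; "tcp_rot": TCP orientation; "ft_force": force on the tool from outside, world axes, zero at the start; "wrist_torque": the same for the moment, N m; "finger_gap": finger opening in mm; "grip_force": force on a finger pad.
Only numpy, scipy, OpenCV 4.12 (cv2) and the standard library are available. Lean on these libraries where they do the work, as an engineer would, in place of code of your own. Each camera call takes 0.05 s, during which the arm holds its last target. There are 200 camera calls.

## Task

The springy slatted top of the low deck has one firm crosswise bearer hidden under it, somewhere along its length. Before you lift the steel weight, feel for the bearer by pressing gently along the slats with shut fingers; then pick up the weight and stand it upright on the slats straight over the middle of the bearer, gently, so that the top does not sag under it at any time. Leave the glassware and the tube undisturbed.

Things in the scene. Friction and masses are not known exactly. Their poses are not given: they have to be found in the camera images.
- deck_top (a point): Centre of the deck's top, level with the unpressed slats, 45 mm above the table; x across the deck (along the slats), y along its length, z up. Hidden under the slats one straight bearer runs across the deck (along x); it is 26 mm wide along y and its middle lies anywhere up to 85 mm from this point along y.
- slats_left (a point): Middle of the top's end at the deck's +y, 132 mm from deck_top. Each slat sinks alone, straight down, on a soft spring (0.13 N per mm after 0.1 N) to a dead stop 10 mm down; shut fingers press 2 to 4 slats, so feel 0.2 to 0.5 N per mm. Beyond it a grey end cap lies 5 mm below the slats: no support.
- slats_right (a point): Middle of the top's end at the deck's -y, like slats_left. Slats lying even partly over the bearer meet its padded top after 0.3 mm and then feel firm, 2 to 4.5 N per mm: the weight sinks them only 1 to 2 mm; elsewhere it sinks 6 mm or more. The slats bear gentle presses only, under 18 N.
- deck: Low deck fixed to the table: grey tray 138 x 281 x 45 mm, covered by 22 white slats side by side, each 134 mm long along x and 12 mm wide along y, 264 mm in all. Origin on the table under its centre, axes as those of deck_top.
- weight_mid (a point): Centre, half-way up, of a loose steel weight standing on the table to the left of the deck: a cylinder of 44 mm diameter from its foot to 50 mm up, then a narrow neck (18 mm) and a knob of 28 mm diameter between 65 and 72 mm up; 75 mm tall in all, 0.5 to 0.75 kg. Its foot is 37.5 mm below this point; z along its axis, up.
- beaker_c: Clear beaker with a spout, 100 mm wide, 103 mm tall, loose, behind the deck; origin at the centre of its foot. To be left alone.
- beaker_d: Clear beaker with a spout, 100 mm wide, 107 mm tall, loose, behind the deck to the right; origin at the centre of its foot. To be left alone.
- flask: Conical flask, 79 mm wide, 137 mm tall, loose, behind the deck to the left; origin at the centre of its foot. To be left alone.
- tube_mid: Capped standing tube, 35 mm diameter, 117 mm tall, loose, behind the weight; origin at the centre of its foot. To be left alone.
- weight: The steel weight as a whole: origin at the centre of its foot, z up along its axis.
Mind the look-alikes: they are no part of the job. There is more than one size of the weight; the job needs the smaller.

How it is judged:
By the outcome, as a careful person would: the job done as asked, in the order asked, and still so for the second after the job is handed in, with the robot touching nothing.
It also fails if it takes over 72 s, if anything falls off the work surface, if the arm or the gripper's body presses on something with over 40 N, if the wrist force passes 120 N, or if a joint passes its speed limit or range.

## Working session

There is one attempt and no reset: what is moved stays moved. The work goes in short steps, Python scripts to look and compute and a tool call to move; the robot and the scene stay as the last step left them, time stands still between calls to the robot, and variables do not carry over. Pictures are saved under pics/ and viewed, at most 10 in all, crops included, and the job is handed in when it is done.

Besides the shell and the picture viewer there is one more tool, called after ">>>" by a JSON object that holds its "method" and its "body", one argument or row to a line. play_rows: Moves the arm, as the interface text tells. Its arguments: {"type":"object","properties":{"increments":{"type":"array","items":{"type":"array"}},"force":{"type":"number"}},"required":["increments"]}

```bash
mkdir -p pics
cat > h.py <<'E'
from bench import *
import numpy as np, cv2
def w(p,xyz): return (p["world_from_camera"]@np.r_[xyz,1])[:3].round(1)
def px(p,X):
    c=np.linalg.inv(p["world_from_camera"])@np.r_[X,1]; u=p["intrinsics"]@c[:3]; return (u[:2]/u[2]).round(0)
E
python3 - <<'E'
from h import *
s=sense(); print(s["tool_pos"],s["tcp_rot"],s["ft_force"],s["finger_gap"],s["time"])
for n in("scene","top"):
    p=snapshot(n); cv2.imwrite(f"pics/{n}1.png",p["color"][:,:,::-1])
    for q in("deck_top","slats_left","slats_right","weight_mid","beaker_c","flask","tube_mid"):
        for d in pinpoint(q,p)[:3]:
            X=w(p,d["xyz"]); print(n,q,round(d["p"],2),X,px(p,X))
E
```

```text
[ 187.97208571 -569.21430467  230.24420195] [-1.79895194e+02 -1.06701149e-02  1.82675515e+01] [ 0.4444135  -0.02371588  0.35760757] 85.60275119905043 0.0
scene slats_left 0.69 [541.6  23.3  44.6] [339. 269.]
scene slats_right 0.91 [ 525.2 -237.8   44.1] [388. 232.]
scene slats_right 0.42 [ 533.4 -108.1   -2.3] [364. 265.]
scene weight_mid 0.81 [540.2 352.8  36.8] [264. 340.]
scene weight_mid 0.71 [479.7 280.6  44.6] [307. 328.]
scene beaker_c 0.71 [ 678.6 -340.4   -2.5] [356. 222.]
scene beaker_c 0.57 [ 7.571e+02 -1.092e+02 -1.000e-01] [295. 244.]
scene flask 0.76 [750.7  96.4  -1.6] [255. 276.]
scene tube_mid 0.55 [732.9 279.    2.1] [215. 310.]
top deck_top 0.9 [ 532.6 -111.4   41.9] [375. 276.]
top slats_left 0.65 [536.7  27.1  46.9] [323. 274.]
top slats_right 0.9 [ 526.9 -235.    44.3] [422. 279.]
top beaker_c 0.69 [ 756.  -110.2    1.5] [373. 199.]
top flask 0.7 [744.6  97.7  -1. ] [299. 203.]
top tube_mid 0.51 [732.2 271.7   2.1] [238. 206.]
```

View pics/scene1.png

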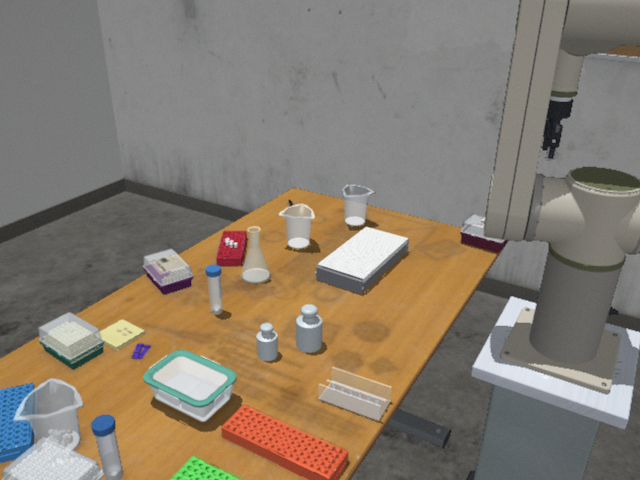

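View pics/top1.png

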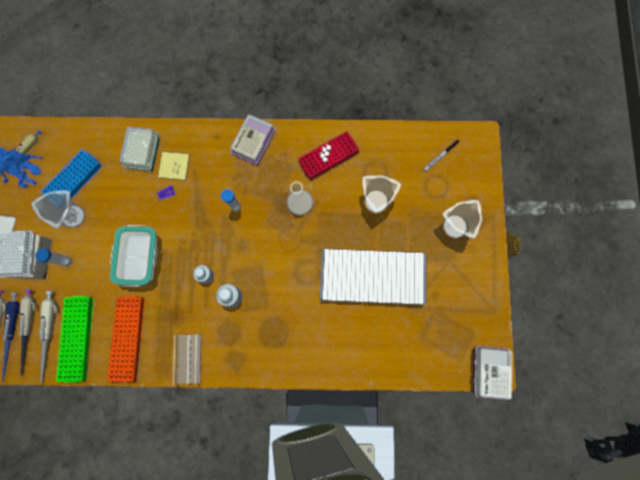

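Scene picture: the two weights are at about (267,342), the small one, and (309,328), the larger one. The smaller, 44 mm one should be at world (540,353). I'll confirm this in a crop and fit the deck outline from the top view.

Run:
```python
from h import *
p=snapshot("scene"); c=p["color"][290:380,220:340,::-1]; cv2.imwrite("pics/crop.png",cv2.resize(c,None,fx=5,fy=5,interpolation=cv2.INTER_CUBIC))
t=snapshot("top"); K=t["intrinsics"]; T=t["world_from_camera"]
def onz(uv,z):
    d=T[:3,:3]@np.linalg.inv(K)@np.r_[uv,1]; o=T[:3,3]; return (o+d*(z-o[2])/d[2])[:2]
g=t["color"].min(2); m=np.zeros_like(g); m[240:315,310:435]=(g[240:315,310:435]>150)*255
m=cv2.morphologyEx(m,cv2.MORPH_CLOSE,np.ones((5,5)))
cs=max(cv2.findContours(m,0,1)[0],key=cv2.contourArea)
W=np.array([onz(q[0],45) for q in cs],np.float32); print(cv2.minAreaRect(W))
for d in pinpoint("weight_mid",t): print(d["p"],w(t,d["xyz"]))
for d in regions_of("weight",p)[:4]:
    ys,xs=np.where(d["mask"]); print(d["p"],xs.min(),xs.max(),ys.min(),ys.max())
for X in ([540,353,0],[540,353,75],[480,281,0],[480,281,75]): print(X,px(p,X),px(t,X))
```

```text
((533.016845703125, -105.84677124023438), (265.41937255859375, 135.67037963867188), 88.26554107666016)
0.9 [480.3 271.6  42.3]
0.63 [535.  347.3  39.9]
0.93 295 322 305 352
0.81 256 277 323 360
0.69 278 313 204 248
[540, 353, 0] [264. 354.] [205. 273.]
[540, 353, 75] [263. 325.] [197. 270.]
[480, 281, 0] [306. 345.] [229. 296.]
[480, 281, 75] [307. 316.] [223. 293.]
```

View pics/crop.png

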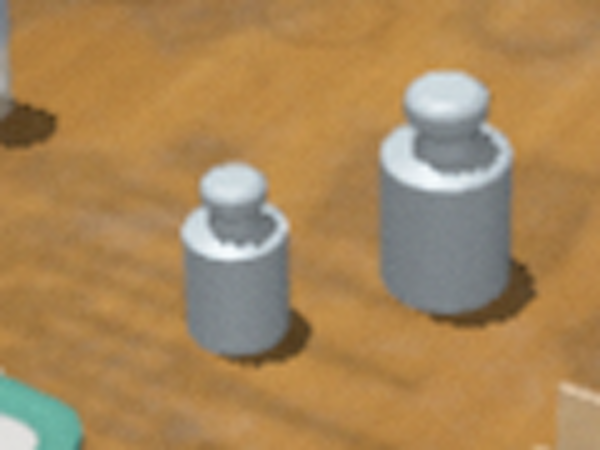

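The crop confirms it: the left weight at (267,342) is the smaller one, and the right one at (309,328) is larger. Next I turn, shut the fingers and go above the deck.

>>> {"method": "play_rows", "body": {
  "increments": [
    [-1, [0, 0, 0], -0.1222],
    [-1, [0, 0, 0], -0.1222],
    [-1, [0, 0, 0], -0.1222],
    [-1, [0, 0, 0], -0.1222],
    [-1, [0, 0, 0], -0.1222],
    [-1, [0, 0, 0], -0.1222],
    [-1, [0, 0, 0], -0.1222],
    [-1, [0, 0, 0], -0.1222],
    [-1, [0, 0, 0], -0.1222],
    [-1, [0, 0, 0], -0.1222]
  ]
}}

```text
time: 1.83
tool_pos: [188.1, -569.8, 231.3]
tcp_rot: [-180.0, 0.0, 88.6]
ft_force: [0.5, -0.2, 1.1]
finger_gap: -0.1
grip_force: 0.0
```

>>> {"method": "play_rows", "body": {
  "increments": [
    [-1, [30, 25, 0], 0],
    [-1, [30, 25, 0], 0],
    [-1, [30, 25, 0], 0],
    [-1, [30, 25, 0], 0],
    [-1, [30, 25, 0], 0],
    [-1, [30, 25, 0], 0],
    [-1, [30, 25, 0], 0],
    [-1, [30, 25, 0], 0],
    [-1, [30, 25, 0], 0],
    [-1, [30, 25, 0], 0],
    [-1, [30, 25, 0], 0],
    [-1, [0, 0, 0], 0]
  ]
}}

```text
time: 2.83
tool_pos: [476.6, -242.8, 231.5]
tcp_rot: [179.9, -0.1, 88.6]
ft_force: [0.0, 0.1, 0.4]
finger_gap: -0.2
grip_force: 0.0
```

>>> {"method": "play_rows", "body": {
  "increments": [
    [-1, [12, 9, 25], 0],
    [-1, [12, 9, 25], 0],
    [-1, [12, 9, 25], 0],
    [-1, [12, 9, 25], 0],
    [-1, [12, 9, 25], 0],
    [-1, [10, 8, 25], 0],
    [-1, [0, 0, 20], 0],
    [-1, [0, 0, 6], 0],
    [-1, [0, 0, 0], 0],
    [-1, [0, 0, 0], 0],
    [-1, [0, 0, 0], 0]
  ]
}}

```text
time: 3.75
tool_pos: [529.0, -180.7, 57.2]
tcp_rot: [179.9, 0.1, 88.2]
ft_force: [0.0, -0.4, -0.1]
finger_gap: 0.1
grip_force: 0.0
```

>>> {"method": "play_rows", "body": {
  "increments": [
    [-1, [0, 0, 3], 0],
    [-1, [0, 0, 3], 0],
    [-1, [0, 0, 1], 0],
    [-1, [0, 0, 1], 0],
    [-1, [0, 0, 0], 0],
    [-1, [0, 0, 0], 0],
    [-1, [0, 0, 0], 0],
    [-1, [0, 0, 0], 0]
  ]
}}

```text
time: 4.42
tool_pos: [528.0, -179.8, 47.4]
tcp_rot: [180.0, 0.0, 88.3]
ft_force: [0.2, 0.0, 0.4]
finger_gap: -0.1
grip_force: 0.0
```

>>> {"method": "play_rows", "body": {
  "increments": [
    [-1, [0, 0, 1], 0],
    [-1, [0, 0, 1], 0],
    [-1, [0, 0, 1], 0],
    [-1, [0, 0, 1], 0],
    [-1, [0, 0, 1], 0],
    [-1, [0, 0, 0], 0],
    [-1, [0, 0, 0], 0],
    [-1, [0, 0, 0], 0]
  ]
}}

```text
time: 5.08
tool_pos: [528.1, -179.8, 43.1]
tcp_rot: [180.0, 0.0, 88.3]
ft_force: [-3.8, 2.3, 7.8]
finger_gap: -0.2
grip_force: 4.2
```

>>> {"method": "play_rows", "body": {
  "increments": [
    [-1, [0, 0, -7], 0],
    [-1, [15, 0, 0], 0],
    [-1, [15, 0, 0], 0],
    [-1, [15, 0, 0], 0],
    [-1, [0, 0, 3], 0],
    [-1, [0, 0, 2], 0],
    [-1, [0, 0, 1], 0],
    [-1, [0, 0, 1], 0],
    [-1, [0, 0, 0], 0],
    [-1, [0, 0, 0], 0],
    [-1, [0, 0, 0], 0]
  ]
}}

```text
time: 6.0
tool_pos: [529.2, -135.3, 42.4]
tcp_rot: [-180.0, 0.0, 88.2]
ft_force: [0.7, -1.1, 1.1]
finger_gap: 0.2
grip_force: 0.7
```

>>> {"method": "play_rows", "body": {
  "increments": [
    [-1, [0, 0, -7], 0],
    [-1, [15, 0, 0], 0],
    [-1, [15, 0, 0], 0],
    [-1, [15, 0, 0], 0],
    [-1, [0, 0, 3], 0],
    [-1, [0, 0, 2], 0],
    [-1, [0, 0, 1], 0],
    [-1, [0, 0, 1], 0],
    [-1, [0, 0, 0], 0],
    [-1, [0, 0, 0], 0],
    [-1, [0, 0, 0], 0]
  ]
}}

```text
time: 6.92
tool_pos: [530.6, -90.4, 42.4]
tcp_rot: [180.0, 0.0, 88.2]
ft_force: [-0.7, -0.5, 1.3]
finger_gap: 0.1
grip_force: 0.7
```

>>> {"method": "play_rows", "body": {
  "increments": [
    [-1, [0, 0, -7], 0],
    [-1, [15, 0, 0], 0],
    [-1, [15, 0, 0], 0],
    [-1, [15, 0, 0], 0],
    [-1, [0, 0, 3], 0],
    [-1, [0, 0, 2], 0],
    [-1, [0, 0, 1], 0],
    [-1, [0, 0, 1], 0],
    [-1, [0, 0, 0], 0],
    [-1, [0, 0, 0], 0],
    [-1, [0, 0, 0], 0]
  ]
}}

```text
time: 7.83
tool_pos: [531.9, -45.3, 42.3]
tcp_rot: [-180.0, 0.0, 88.3]
ft_force: [-1.0, -0.5, 0.9]
finger_gap: 0.0
grip_force: 0.5
```

>>> {"method": "play_rows", "body": {
  "increments": [
    [-1, [0, 0, -7], 0],
    [-1, [-35, 0, 0], 0],
    [-1, [-35, 0, 0], 0],
    [-1, [-35, 0, 0], 0],
    [-1, [0, 0, 2], 0],
    [-1, [0, 0, 2], 0],
    [-1, [0, 0, 2], 0],
    [-1, [0, 0, 1], 0],
    [-1, [0, 0, 0], 0],
    [-1, [0, 0, 0], 0],
    [-1, [0, 0, 0], 0]
  ]
}}

```text
time: 8.75
tool_pos: [528.8, -148.8, 42.3]
tcp_rot: [-180.0, -0.0, 88.4]
ft_force: [-0.5, 1.0, 2.0]
finger_gap: 0.2
grip_force: 0.7
```

>>> {"method": "play_rows", "body": {
  "increments": [
    [-1, [0, 0, -6], 0],
    [-1, [-6, 0, 0], 0],
    [-1, [0, 0, 2], 0],
    [-1, [0, 0, 2], 0],
    [-1, [0, 0, 1], 0],
    [-1, [0, 0, 1], 0],
    [-1, [0, 0, 0], 0],
    [-1, [0, 0, 0], 0],
    [-1, [0, 0, 0], 0]
  ]
}}

```text
time: 9.5
tool_pos: [528.5, -155.8, 42.3]
tcp_rot: [-180.0, -0.0, 88.3]
ft_force: [-0.4, -0.7, 1.1]
finger_gap: 0.1
grip_force: 0.7
```

>>> {"method": "play_rows", "body": {
  "increments": [
    [-1, [0, 0, -6], 0],
    [-1, [-6, 0, 0], 0],
    [-1, [0, 0, 2], 0],
    [-1, [0, 0, 2], 0],
    [-1, [0, 0, 1], 0],
    [-1, [0, 0, 1], 0],
    [-1, [0, 0, 0], 0],
    [-1, [0, 0, 0], 0],
    [-1, [0, 0, 0], 0]
  ]
}}

```text
time: 10.25
tool_pos: [528.8, -162.2, 43.1]
tcp_rot: [180.0, 0.0, 88.3]
ft_force: [-3.2, -1.2, 7.1]
finger_gap: 0.0
grip_force: 4.0
```

>>> {"method": "play_rows", "body": {
  "increments": [
    [-1, [0, 0, -6], 0],
    [-1, [-6, 0, 0], 0],
    [-1, [0, 0, 2], 0],
    [-1, [0, 0, 2], 0],
    [-1, [0, 0, 1], 0],
    [-1, [0, 0, 1], 0],
    [-1, [0, 0, 0], 0],
    [-1, [0, 0, 0], 0],
    [-1, [0, 0, 0], 0]
  ]
}}

```text
time: 11.0
tool_pos: [528.3, -168.1, 42.8]
tcp_rot: [-180.0, 0.0, 88.3]
ft_force: [-3.6, -0.7, 9.6]
finger_gap: 0.1
grip_force: 4.6
```

>>> {"method": "play_rows", "body": {
  "increments": [
    [-1, [0, 0, -6], 0],
    [-1, [-34, 0, 0], 0],
    [-1, [0, 0, 2], 0],
    [-1, [0, 0, 2], 0],
    [-1, [0, 0, 1], 0],
    [-1, [0, 0, 1], 0],
    [-1, [0, 0, 0], 0],
    [-1, [0, 0, 0], 0],
    [-1, [0, 0, 0], 0]
  ]
}}

```text
time: 11.75
tool_pos: [527.2, -202.3, 43.0]
tcp_rot: [-180.0, 0.1, 88.3]
ft_force: [-4.6, -5.2, 7.8]
finger_gap: -0.2
grip_force: 4.1
```

>>> {"method": "play_rows", "body": {
  "increments": [
    [-1, [0, 0, -6], 0],
    [-1, [-6, 0, 0], 0],
    [-1, [0, 0, 2], 0],
    [-1, [0, 0, 2], 0],
    [-1, [0, 0, 1], 0],
    [-1, [0, 0, 1], 0],
    [-1, [0, 0, 0], 0],
    [-1, [0, 0, 0], 0],
    [-1, [0, 0, 0], 0]
  ]
}}

```text
time: 12.5
tool_pos: [527.2, -207.6, 42.8]
tcp_rot: [-180.0, -0.0, 88.3]
ft_force: [-2.9, 1.0, 9.7]
finger_gap: -0.3
grip_force: 4.5
```

>>> {"method": "play_rows", "body": {
  "increments": [
    [-1, [0, 0, -6], 0],
    [-1, [-6, 0, 0], 0],
    [-1, [0, 0, 2], 0],
    [-1, [0, 0, 2], 0],
    [-1, [0, 0, 1], 0],
    [-1, [0, 0, 1], 0],
    [-1, [0, 0, 0], 0],
    [-1, [0, 0, 0], 0],
    [-1, [0, 0, 0], 0]
  ]
}}

```text
time: 13.25
tool_pos: [526.7, -213.6, 42.2]
tcp_rot: [-180.0, -0.0, 88.3]
ft_force: [-0.4, 0.1, 1.1]
finger_gap: 0.1
grip_force: 0.5
```

>>> {"method": "play_rows", "body": {
  "increments": [
    [-1, [0, 0, -6], 0],
    [-1, [-6, 0, 0], 0],
    [-1, [0, 0, 2], 0],
    [-1, [0, 0, 2], 0],
    [-1, [0, 0, 1], 0],
    [-1, [0, 0, 1], 0],
    [-1, [0, 0, 0], 0],
    [-1, [0, 0, 0], 0],
    [-1, [0, 0, 0], 0]
  ]
}}

```text
time: 14.0
tool_pos: [526.7, -219.8, 42.3]
tcp_rot: [-180.0, 0.0, 88.3]
ft_force: [-0.1, -1.0, 1.5]
finger_gap: 0.2
grip_force: 0.7
```

>>> {"method": "play_rows", "body": {
  "increments": [
    [-1, [0, 0, -6], 0],
    [-1, [9, 0, 0], 0],
    [-1, [0, 0, 2], 0],
    [-1, [0, 0, 2], 0],
    [-1, [0, 0, 1], 0],
    [-1, [0, 0, 1], 0],
    [-1, [0, 0, 0], 0],
    [-1, [0, 0, 0], 0],
    [-1, [0, 0, 0], 0]
  ]
}}

```text
time: 14.75
tool_pos: [527.1, -210.9, 42.5]
tcp_rot: [180.0, 0.0, 88.3]
ft_force: [0.3, -0.3, 3.7]
finger_gap: -0.0
grip_force: 1.8
```

>>> {"method": "play_rows", "body": {
  "increments": [
    [-1, [0, 0, -6], 0],
    [-1, [26, 0, 0], 0],
    [-1, [26, 0, 0], 0],
    [-1, [0, 0, 2], 0],
    [-1, [0, 0, 2], 0],
    [-1, [0, 0, 1], 0],
    [-1, [0, 0, 1], 0],
    [-1, [0, 0, 0], 0],
    [-1, [0, 0, 0], 0],
    [-1, [0, 0, 0], 0]
  ]
}}

```text
time: 15.58
tool_pos: [528.4, -158.1, 42.5]
tcp_rot: [-180.0, -0.1, 88.2]
ft_force: [-0.5, 9.5, 6.7]
finger_gap: -0.1
grip_force: 5.7
```

>>> {"method": "play_rows", "body": {
  "increments": [
    [-1, [0, 0, -30], 0],
    [1, [0, 0, -40], 0],
    [1, [0, 0, -40], 0],
    [1, [0, 0, -30], 0],
    [1, [37, 0, 0], 0],
    [1, [37, 0, 0], 0],
    [1, [37, 0, 0], 0],
    [1, [37, 0, 0], 0],
    [1, [37, 0, 0], 0],
    [1, [37, 0, 0], 0],
    [1, [37, 0, 0], 0]
  ]
}}

```text
time: 16.5
tool_pos: [536.4, 100.7, 182.3]
tcp_rot: [180.0, 0.0, 88.2]
ft_force: [1.3, -0.2, 0.8]
finger_gap: 85.6
grip_force: 0.0
```

>>> {"method": "play_rows", "body": {
  "increments": [
    [1, [37, 0, 0], 0],
    [1, [37, 0, 0], 0],
    [1, [37, 0, 0], 0],
    [1, [37, 0, 0], 0],
    [1, [0, 0, 0], 0.1113],
    [1, [0, 0, 0], 0.1113],
    [1, [0, 0, 0], 0.1113],
    [1, [0, 0, 0], 0.1113],
    [1, [0, 0, 0], 0.1113],
    [1, [0, 0, 0], 0.1113],
    [1, [0, 0, 0], 0]
  ]
}}

```text
time: 17.42
tool_pos: [541.3, 247.0, 182.0]
tcp_rot: [180.0, 0.0, 49.7]
ft_force: [-0.7, 0.7, 0.7]
finger_gap: 85.5
grip_force: 0.0
```

Run:
```python
from h import *
s=sense(); print(s["tool_pos"],s["tcp_rot"])
p=snapshot("wrist"); cv2.imwrite("pics/wrist1.png",p["color"][:,:,::-1])
for d in pinpoint("weight_mid",p)[:3]:
    X=w(p,d["xyz"]); print(d["p"],X,px(p,X))
for d in regions_of("weight",p)[:3]:
    ys,xs=np.where(d["mask"]); print(d["p"],xs.min(),xs.max(),ys.min(),ys.max())
for X in ([537,350,0],[537,350,75]): print(px(p,X))
```

```text
[541.29021299 247.04157828 182.00110016] [1.79993975e+02 3.30106620e-02 4.96560728e+01]
0.94 [475.6 276.8  47. ] [216. 258.]
0.67 [534.5 352.   33.2] [204. 113.]
0.88 169 265 203 311
0.69 164 245 78 150
[220. 111.]
[192. 114.]
```

View pics/wrist1.png

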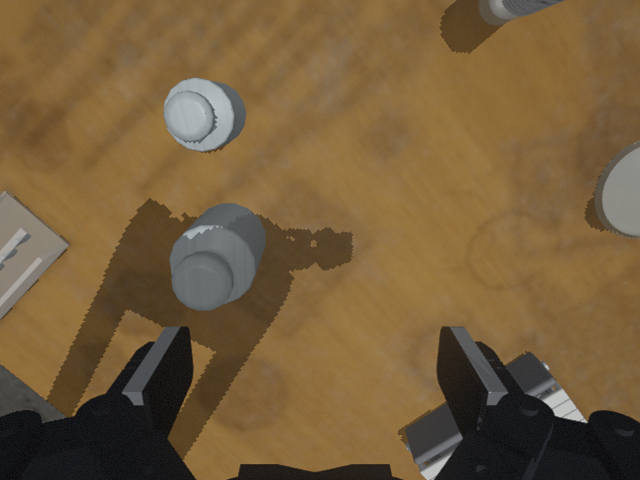

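Wrist picture: the small weight's knob is at (190,116), and (537,350) predicts (192,114), so the position holds. The large weight is at (216,258). Next I go above the small one.

>>> {"method": "play_rows", "body": {
  "increments": [
    [1, [25, -23, 0], 0],
    [1, [25, -23, 0], 0],
    [1, [25, -23, 0], 0],
    [1, [0, 0, 30], 0],
    [1, [0, 0, 30], 0],
    [1, [0, 0, 15], 0],
    [1, [0, 0, 0], 0],
    [1, [0, 0, 0], 0]
  ]
}}

```text
time: 18.23
tool_pos: [535.4, 349.2, 106.2]
tcp_rot: [-179.9, 0.1, 50.1]
ft_force: [-0.1, 0.5, 1.2]
finger_gap: 85.4
grip_force: 0.0
```

Run:
```python
from h import *
s=sense(); print(s["tool_pos"],s["tcp_rot"])
p=snapshot("wrist"); cv2.imwrite("pics/wrist2.png",p["color"][:,:,::-1])
for d in pinpoint("weight_mid",p)[:3]:
    X=w(p,d["xyz"]); print(d["p"],X,px(p,X))
for X in ([537,350,50],[537,350,75]): print(px(p,X))
```

```text
[535.38532587 349.21485158 106.21814592] [-1.79946641e+02  1.45682199e-01  5.01222181e+01]
0.78 [535.3 353.   33.2] [313. 258.]
0.71 [474.9 278.2  46.9] [316. 423.]
[319. 272.]
[319. 293.]
```

View pics/wrist2.png

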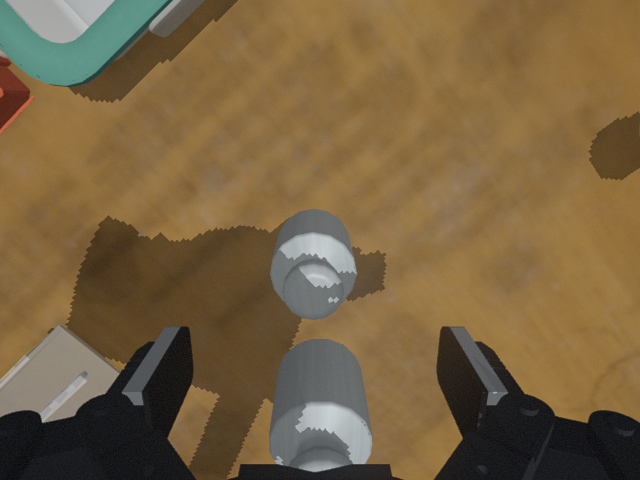

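Wrist picture: the knob is at (315,291), centred between the fingers (192 to 438). I go down and grip.

>>> {"method": "play_rows", "body": {
  "increments": [
    [1, [1, 0, 25], 0],
    [1, [0, 0, 25], 0],
    [1, [0, 0, 20], 0],
    [1, [0, 0, 10], 0],
    [1, [0, 0, 6], 0],
    [1, [0, 0, 0], 0],
    [1, [0, 0, 0], 0]
  ]
}}

```text
time: 18.92
tool_pos: [537.8, 351.1, 23.0]
tcp_rot: [180.0, -0.1, 50.0]
ft_force: [1.4, -0.0, 0.4]
finger_gap: 85.4
grip_force: 0.0
```

>>> {"method": "play_rows", "body": {
  "increments": [
    [-1, [0, 0, 0], 0],
    [-1, [0, 0, 0], 0],
    [-1, [0, 0, 0], 0],
    [-1, [0, 0, 0], 0],
    [-1, [0, 0, 0], 0],
    [-1, [0, 0, 0], 0],
    [-1, [0, 0, 0], 0],
    [-1, [0, 0, 0], 0],
    [-1, [0, 0, 0], 0],
    [-1, [0, 0, 0], 0]
  ],
  "force": 60
}}

```text
time: 19.75
tool_pos: [537.1, 351.3, 22.8]
tcp_rot: [180.0, -0.1, 50.0]
ft_force: [-3.4, 0.1, 7.5]
finger_gap: 42.1
grip_force: 61.1
```

```bash
python3 -c "
from h import *
s=sense(); print(s['tool_pos'],s['tcp_rot'],s['finger_gap'],s['grip_force'],s['ft_force'])"
```

```text
[537.07470272 351.28836243  22.81765961] [ 1.79996416e+02 -8.31286427e-02  5.00311995e+01] 42.11025702267135 61.106435526162386 [-3.41492285  0.11247161  7.49630335]
```

>>> {"method": "play_rows", "body": {
  "increments": [
    [-1, [0, 0, -5], 0],
    [-1, [0, 0, -10], 0],
    [-1, [0, 0, -15], 0],
    [-1, [0, 0, -20], 0],
    [-1, [0, 0, -25], 0],
    [-1, [0, 0, -25], 0],
    [-1, [0, 0, -20], 0],
    [-1, [0, 0, -15], 0],
    [-1, [0, 0, -5], 0],
    [-1, [0, 0, 0], 0]
  ]
}}

```text
time: 20.58
tool_pos: [537.8, 351.1, 164.2]
tcp_rot: [179.9, -0.2, 50.0]
ft_force: [0.6, 0.3, -7.2]
finger_gap: 42.8
grip_force: 62.1
```

>>> {"method": "play_rows", "body": {
  "increments": [
    [-1, [-10, 8, 0], 0],
    [-1, [-18, 15, 0], 0],
    [-1, [-22, 18, 0], 0],
    [-1, [-22, 18, 0], 0],
    [-1, [-22, 18, 0], 0],
    [-1, [-22, 18, 0], 0],
    [-1, [-22, 18, 0], 0],
    [-1, [-22, 18, 0], 0],
    [-1, [-22, 18, 0], 0],
    [-1, [-22, 18, 0], 0],
    [-1, [-22, 18, 0], 0],
    [-1, [-22, 18, 0], 0]
  ]
}}

```text
time: 21.58
tool_pos: [531.2, 28.4, 159.4]
tcp_rot: [-179.9, 0.1, 50.0]
ft_force: [0.4, -1.0, -7.5]
finger_gap: 42.2
grip_force: 62.2
```

>>> {"method": "play_rows", "body": {
  "increments": [
    [-1, [-22, 18, 0], 0],
    [-1, [-22, 18, 0], 0],
    [-1, [-22, 18, 0], 0],
    [-1, [-22, 18, 0], 0],
    [-1, [-22, 18, 0], 0],
    [-1, [-18, 15, 0], 0],
    [-1, [-10, 9, 0], 0],
    [-1, [-5, 4, 0], 0],
    [-1, [0, 0, 0], 0],
    [-1, [0, 0, 0], 0],
    [-1, [0, 0, 0], 0]
  ]
}}

```text
time: 22.5
tool_pos: [531.3, -154.0, 160.8]
tcp_rot: [-179.9, -0.0, 50.1]
ft_force: [0.5, 0.3, -6.5]
finger_gap: 42.6
grip_force: 62.3
```

Run:
```python
from h import *
s=sense(); print(s['time'],s['tool_pos'],s['tcp_rot'],s['finger_gap'],s['grip_force'],s['ft_force'])
p=snapshot("scene"); cv2.imwrite("pics/scene2.png",cv2.resize(p["color"][120:330,230:460,::-1],None,fx=2.8,fy=2.8))
```

```text
22.5 [ 531.27309326 -153.96179407  160.81616839] [-1.79934478e+02 -1.32807258e-02  5.00733056e+01] 42.570111207152905 62.254897383973 [ 0.4786575   0.25675358 -6.47040296]
```

View pics/scene2.png

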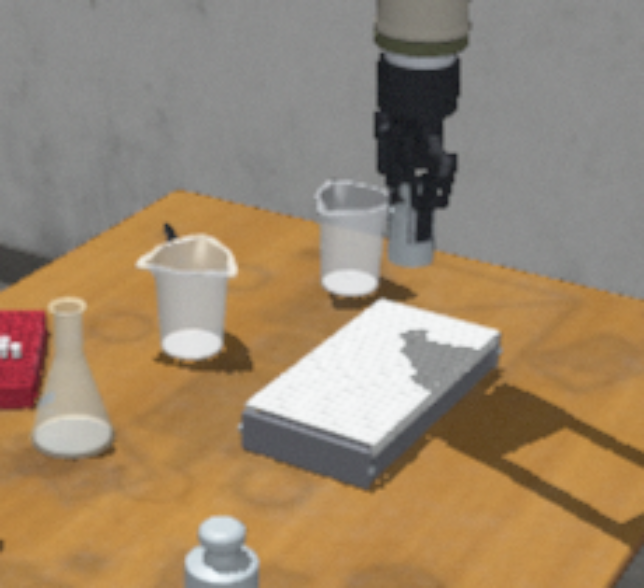

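Scene picture: the weight hangs upright in the gripper, centred at about (410,230) in the crop, above the right part of the deck. Glassware is untouched.

>>> {"method": "play_rows", "body": {
  "increments": [
    [-1, [-12, 9, 15], 0],
    [-1, [-11, 10, 20], 0],
    [-1, [0, 0, 20], 0],
    [-1, [0, 0, 15], 0],
    [-1, [0, 0, 9], 0],
    [-1, [0, 0, 5], 0],
    [-1, [0, 0, 0], 0],
    [-1, [0, 0, 0], 0],
    [-1, [0, 0, 0], 0],
    [-1, [0, 0, 0], 0]
  ]
}}

```text
time: 23.38
tool_pos: [532.3, -185.4, 78.8]
tcp_rot: [179.9, -0.0, 50.0]
ft_force: [-0.3, -0.0, -7.6]
finger_gap: 42.4
grip_force: 62.4
```

Run:
```python
from h import *
s=sense(); print(s['time'],s['tool_pos'],s['tcp_rot'],s['finger_gap'],s['grip_force'],s['ft_force'])
p=snapshot("wrist"); cv2.imwrite("pics/wrist3.png",p["color"][:,:,::-1])
X=s['tool_pos']; print(px(p,[X[0],X[1],52]),px(p,[X[0],X[1],127]))
```

```text
23.3833 [ 532.27894111 -185.36679899   78.77394202] [ 1.79864342e+02 -3.74466050e-02  5.00361425e+01] 42.44512996122384 62.42683086544275 [-0.25385555 -0.00861482 -7.61525583]
[318. 301.] [320. 424.]
```

View pics/wrist3.png

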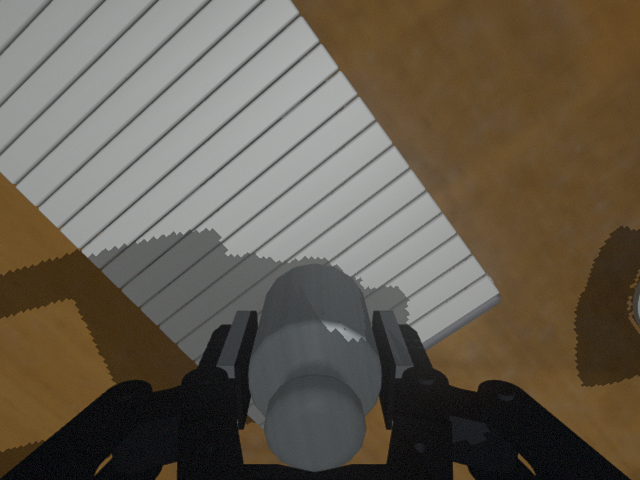

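Wrist picture: the weight is upright between the pads, with the knob at (314,422), above the slats four to six from the right end. I lower it slowly.

>>> {"method": "play_rows", "body": {
  "increments": [
    [-1, [0, 0, 3], 0],
    [-1, [0, 0, 3], 0],
    [-1, [0, 0, 2], 0],
    [-1, [0, 0, 1], 0],
    [-1, [0, 0, 0], 0],
    [-1, [0, 0, 0], 0],
    [-1, [0, 0, 0], 0]
  ]
}}

```text
time: 24.02
tool_pos: [531.3, -185.1, 68.3]
tcp_rot: [180.0, -0.0, 50.0]
ft_force: [-0.6, 0.1, -7.8]
finger_gap: 42.3
grip_force: 62.6
```

>>> {"method": "play_rows", "body": {
  "increments": [
    [-1, [0, 0, 0.5], 0],
    [-1, [0, 0, 0.5], 0],
    [-1, [0, 0, 0.5], 0],
    [-1, [0, 0, 0.5], 0],
    [-1, [0, 0, 0], 0],
    [-1, [0, 0, 0], 0],
    [-1, [0, 0, 0], 0]
  ]
}}

```text
time: 24.6
tool_pos: [531.4, -185.2, 66.6]
tcp_rot: [180.0, -0.0, 50.0]
ft_force: [-0.8, 0.0, -1.4]
finger_gap: 42.6
grip_force: 62.9
```

>>> {"method": "play_rows", "body": {
  "increments": [
    [-1, [0, 0, 0.3], 0],
    [-1, [0, 0, 0], 0],
    [-1, [0, 0, 0], 0]
  ]
}}

```text
time: 24.85
tool_pos: [531.4, -185.2, 66.3]
tcp_rot: [180.0, -0.0, 50.0]
ft_force: [-2.4, -0.1, -0.4]
finger_gap: 42.5
grip_force: 63.1
```

>>> {"method": "play_rows", "body": {
  "increments": [
    [-0.05, [0, 0, 0], 0],
    [0.0, [0, 0, 0], 0],
    [0.1, [0, 0, 0], 0],
    [0.3, [0, 0, 0], 0],
    [0.6, [0, 0, 0], 0],
    [1, [0, 0, 0], 0],
    [1, [0, 0, 0], 0],
    [1, [0, 0, 0], 0],
    [1, [0, 0, 0], 0]
  ],
  "force": 20
}}

```text
time: 25.6
tool_pos: [531.3, -185.1, 66.0]
tcp_rot: [180.0, -0.0, 50.0]
ft_force: [0.1, 0.1, 0.3]
finger_gap: 85.2
grip_force: 0.0
```

>>> {"method": "play_rows", "body": {
  "increments": [
    [1, [0, 0, -5], 0],
    [1, [0, 0, -15], 0],
    [1, [0, 0, -25], 0],
    [1, [0, 0, -30], 0],
    [1, [0, 0, -30], 0],
    [1, [0, 0, -25], 0],
    [1, [0, 0, 0], 0],
    [1, [0, 0, 0], 0]
  ]
}}

```text
time: 26.27
tool_pos: [532.6, -185.7, 198.8]
tcp_rot: [179.7, -0.1, 50.0]
ft_force: [0.5, 0.3, -0.2]
finger_gap: 85.1
grip_force: 0.0
```

Run:
```python
from h import *
s=sense(); print(s['time'],s['tool_pos'],s['finger_gap'],s['ft_force'])
p=snapshot("scene"); cv2.imwrite("pics/scene3.png",cv2.resize(p["color"][150:350,230:460,::-1],None,fx=2.8,fy=2.8))
for d in pinpoint("weight",p)[:3]: print(d["p"],w(p,d["xyz"]))
p=snapshot("wrist"); print(px(p,[531,-185,120]))
for d in pinpoint("weight",p)[:3]: X=w(p,d["xyz"]);print(d["p"],X)
```

```text
26.2667 [ 532.63393476 -185.72855304  198.79688727] 85.08143919869944 [ 0.53760167  0.2739027  -0.22340095]
0.62 [ 526.5 -187.4   41.4]
0.6 [481.1 273.7  -1.7]
[318. 262.]
0.95 [ 526.9 -184.6   47. ]
0.19 [ 673.6 -336.4   -1.1]
```

View pics/scene3.png

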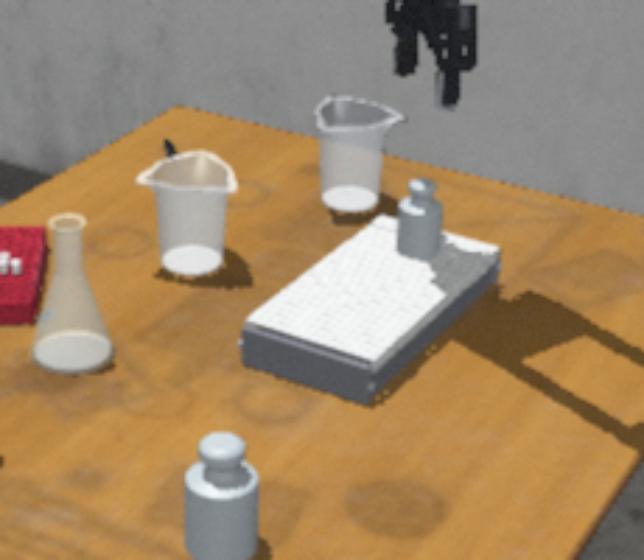

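The picture shows the weight upright on the slats at about (420,225) in the crop, with the other things where they were and the gripper clear. I hand in.

```bash
python3 -c "
from bench import *
print(hand_in())"
```

```text
the job is handed in; nothing more can be done
None
```

I found the bearer about 78 mm from the deck's centre toward slats_right, good to about 5 mm. I then stood the small weight upright over its middle, released it and handed the job in at about 26 s. The slats felt firm as I set it down, and the last picture shows the glassware in place; I didn't check the tube afterwards, but the arm never went near it.

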